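# Clear the scanner arm and hold the returns tote open

## Task

A colleague needs both hands to sort the parcels in the returns tote: swing the scanner arm aside, away from you, until its scan head no longer overhangs the tote at all and leave it there, and only then lift the tote's lid by its bar and keep it open at 50 degrees. The lid falls shut by itself, so finish while still holding its bar steadily in the gripper at that angle. Leave the other things on the counter where they are.

Things in the scene. Friction and masses are not known exactly. Their poses are not given: they have to be found in the camera images.
- tote: fixed grey plastic box (all sizes here in mm), 240 x 240 x 110 high, walls 5, parcels inside; origin at the centre of its underside, x across it from its front (bar side, towards the robot) to its hinge side, y to its left, z up. Its lid (see lid) is 250 wide (y), 245 deep, 12 thick, covers it from above and has a bar at its front
- lid (a joint): angle of the tote's lid, rad: 0 shut and level, growing as the front edge rises (50 degrees = 0.873), stop at 1.4. About 0.5 kg, free hinge, falls shut from anywhere
- lid_bar (a point): middle of the lid's steel bar: round, 12 thick, 130 long along the tote's y, standing out level in front of the lid's front edge, its centre line 50 in front of that edge, in the plane of the lid's mid-thickness (116 above the counter when shut), on two end rods 65 either side of the middle. It moves with the lid at 295 from the hinge axis, rising and going back as the lid opens, and its round shape turns within a grip
- lid_hinge (a point): fixed point in the middle of the lid's hinge axis, which runs level along the tote's y at its far rim, 116 above the counter; the tote's x axis points from the bar to it
- scanner_arm (a joint): angle of the scanner arm about its vertical post, rad: at 0 the arm points along its stand's -y (roughly the tote's -y, over the front of the lid); grows as the free end swings away from the robot, anticlockwise seen from above; about 1.57 points away from the robot, alongside the tote. Stops at -0.35 and 1.9. Stiff: it stays where it is left and needs about 2 N at the peg
- scan_pivot (a point): fixed point on the post's axis at the height of the arm, 213 above the counter. The post (28 thick) stands on a 90 square foot to the left of the tote's front part
- scan_peg (a point): upright round peg, 16 thick, on top of the scanner arm, 110 from the post's axis, to grip and swing the arm by; it stands 38 above the arm's upper face. This point is on the peg's axis, 20 above that face (243 above the counter). The arm itself is a level aluminium bar 18 wide and 20 high at 213 above the counter
- scan_head (a point): centre height point of the black scan head, a 50 x 50 x 40 block at the free end of the arm, 205 from the post's axis, its underside 181 above the counter. It is clear once its y in the tote's frame exceeds 150 (lid edge 125 plus half the head)
- carton: bystander: brown parcel carton 120 x 90 x 70, right of the tote; origin at the centre of its underside
- tape_roll: bystander: roll of packing tape lying flat, 100 across, 48 high, in front of the tote; origin at the centre of its underside
- jar: bystander: jar 60 across, 80 high, in front of the tote; origin at the centre of its underside
- punnet: bystander: black fruit punnet 140 x 100 x 50 with red fruit, left of the stand; origin at the centre of its underside
- notepad: bystander: pad of paper 100 x 70 x 12; origin at the centre of its underside
- white_box: bystander: white parcel 90 x 110 x 50, right of the tape roll; origin at the centre of its underside

How it is judged:
On the way, in this order (a step that is already met when the one before it is completed fails the run):
1. the scan head is swung clear of the tote, the lid still shut (y of scan_head in the frame of tote above 0.145 m and value of joint lid below 0.1 rad), for 0.2 s.
2. the lid is held by its bar in the gripper at 50 degrees, with the scanner arm let go (value of joint lid between 0.773 and 0.973 rad and contact force between the fingers and lid above 0.5 N and y of scan_head in the frame of tote above 0.145 m and contact force between the arm and scanner_arm below 0.3 N), for 0.3 s.
At the end, for the whole second after the job is handed in: lid held steadily by the fingers at 50 degrees within 5.7 degrees (0.773 to 0.973 rad), scan head still beside the tote (its y in the tote's frame over 145 mm), both at rest (value of joint lid between 0.773 and 0.973 rad and velocity of joint lid between -0.06 and 0.06 rad/s and velocity of joint scanner_arm between -0.06 and 0.06 rad/s and contact force between the fingers and lid above 0.5 N and y of scan_head in the frame of tote above 0.145 m); the arm keeps its last pose, push and grip.
It fails at once if the lid is lifted while the scan head overhangs the tote (value of joint lid above 0.15 rad and not (y of scan_head in the frame of tote above 0.145 m)).
It fails at once if another thing on the counter is shifted by more than 30 mm (distance of any of carton, tape_roll, jar, punnet, notepad, white_box from where it was at the start of the episode above 0.03 m).
It also fails if it takes over 51 s, if anything falls off the work surface, if the arm or the gripper's body presses on something with over 40 N, if the wrist force passes 120 N, or if a joint passes its speed limit or range.

## Robot

A 6-joint arm with a two-finger parallel gripper is mounted at the origin on the work surface. World frame = base frame: x ahead of the robot, y to its left, z up, the work surface at z = 0. Lengths are in m, angles in rad, forces in N, time in s.
With the tool pointing down it reaches from about 0.275 to 0.775 m from the base axis. Payload 14.6 kg.
Tool frame: the origin (TCP) lies midway between the tips of the shut fingers; the grasp point (between the pads) lies arm.grip_depth behind it (arm.grip_depth is the distance from the TCP to the grasp point, in m); z points along the fingers, y is the direction in which the jaws open and shut (so a half turn about z gives the same grasp; the last joint's range is limited). The gripper opens to 85 mm and grips with 20 to 120 N. Pads are 22 mm wide; open, the fingers measure 114 mm over their backs; the gripper's body (76 mm by 85 mm) begins 54 mm behind the grasp point. The pads swing forward as they close: fully open they stand 13 mm farther back than shut.
Start: joints at [1.158, 0.263, -0.048, 1.259, 0, 1.415], TCP at [0.134, 0.508, 0.231] pointing down, gripper open.
Joint ranges: [-2.65, 2.65], [-0.89, 1.7], [-1.18, 1.37], [-2.13, 2.11], [-1.35, 1.29], [-3.14, 3.14]. Speed limits (rad/s): [1.89, 1.89, 2.57, 2.79, 3.14, 3.14].

## Interface

Orientations are given as a unit quaternion [x, y, z, w].
In Python, from workcell import readout, snapshot, job, find_in, arm gives the robot as it stands.
- The arm moves only by the tool jog_arm, never from a script. Its argument "moves" is a list of rows, each an object of numbers: "x", "y", "z": the shift along the tool's x, y, z in m; "rx", "ry", "rz": the turn, a rotation vector about the tool's x, y, z in degrees; "claw": the opening in per cent of the stroke, from 0 (shut) to 100 (fully open). In form: [{"x": .., "y": .., "z": .., "rx": .., "ry": .., "rz": .., "claw": ..}, ...]. A call has 1 to 12 rows; each row shifts and turns the commanded pose from where the row before left it, along the tool's axes as they then stand; what a row does not reach is not made up. A row lasts 1/10 s, in which the tool goes at most 50 mm and 8.59 degrees, less where a joint would pass 70% of its speed; a pose out of reach is approached as far as the arm can. A call is refused whole if a number of a shift passes 0.05 or a number of a turn 8.59, either way. A call with a gripper value outside its range is refused whole. The fingers move at their own pace and stop on an object; "newtons" is the grip in N (left out, the last holds). Time passes only in rows, so rows that do not move let the fingers close. It gives the time, the measured TCP pose, the force and the opening at its end, in the units of the state.
- readout.observe(): the state, without advancing time (a new reading comes with each control period).
- snapshot(name): name is "scene" or "top" or "wrist"; returns a dict with "pixels" (400x640x3 uint8, red, green, blue), "z_map" (400x640 float32, m along the optical axis (not along the pixel's ray), 0 where there is no reading), "fx", "fy", "cx", "cy" (pixels), "world_to_cam" (4x4, takes a point from world to camera coordinates); the wrist camera has in their place "T_tool_cam" (4x4, takes a point from camera to tool coordinates, whose origin is the TCP and whose axes are the flange's). Camera axes: x right, y down, z forward; pixel columns grow to the right and rows downward; lengths in m; the calibration is good to about 2 mm. A picture is of the moment at which its call begins: read the wrist's pose just before it.
- job.close_job(): hands the job in, once; it reports no verdict.
Trained networks look in a picture, given as the dict that the camera call returned (one of the last four; its "shot" number tells which), for a name from the list of things; names that differ only in an ending like _2 or _b are one class to them, and where a whole thing is asked for, a point or a joint stands for the part that bears it (a point fixed in the world has none). Each returns a list of dicts, best first, with "confidence" (0 to 1); they miss things now and then, are a little off and sometimes report something else, mostly with a low value. They report only what shows in the picture. A call takes as long as a camera call.
- find_in(target, picture): "box" ([left, top, width, height] in pixels, round what is visible of it).
The state is a dict: "time_s": time; "joint_positions": joint angles; "qvel": joint speeds; "joint_torque": joint torques, N m; "eef_pos": TCP position; "orientation": TCP orientation; "wrist_force": force on the tool from outside, world axes, zero at the start; "ft_torque": the same for the moment, N m; "finger_gap": finger opening in m.
Only numpy, scipy, OpenCV 4.12 (cv2) and the standard library are available. Lean on these libraries where they do the work, as an engineer would, in place of code of your own. Each camera call takes 0.05 s, during which the arm holds its last target.

## Working session

There is one attempt and no reset: what is moved stays moved. The work goes in short steps, Python scripts to look and compute and a tool call to move; the robot and the scene stay as the last step left them, time stands still between calls to the robot, and variables do not carry over. Pictures are saved under pics/ and viewed, and the job is handed in when it is done.

Besides the shell and the picture viewer there is one more tool, called after "Call:" as name(argument=value, ...) on one line, values as JSON. jog_arm: Moves the arm, as the interface text tells. Its arguments: {"type":"object","properties":{"moves":{"type":"array","items":{"type":"object","properties":{"x":{"type":"number"},"y":{"type":"number"},"z":{"type":"number"},"rx":{"type":"number"},"ry":{"type":"number"},"rz":{"type":"number"},"claw":{"type":"number"}}}},"newtons":{"type":"number"}},"required":["moves"]}

```bash
mkdir -p pics; ls
cat > h.py <<'E'
import numpy as np, cv2
from workcell import readout, snapshot, job, find_in, arm
from scipy.spatial.transform import Rotation as R
def save(p,n,boxes=()):
    im=cv2.cvtColor(p["pixels"],cv2.COLOR_RGB2BGR).copy()
    for nm,b in boxes:
        x,y,w,h=[int(v) for v in b]; cv2.rectangle(im,(x,y),(x+w,y+h),(0,255,255),1); cv2.putText(im,nm,(x,y-2),0,.4,(0,255,255),1)
    cv2.imwrite("pics/"+n,im)
def cloud(p):
    z=p["z_map"].astype(float); v,u=np.mgrid[:z.shape[0],:z.shape[1]]
    c=np.stack([(u-p["cx"])/p["fx"]*z,(v-p["cy"])/p["fy"]*z,z,np.ones_like(z)],-1)
    T=np.linalg.inv(p["world_to_cam"]) 
    w=(c@T.T)[...,:3]; w[z<=0]=np.nan; return w
E
python3 - <<'E'
from h import *
print(arm.grip_depth, readout.observe())
names="tote lid lid_bar scanner_arm scan_peg scan_head carton tape_roll jar punnet notepad white_box".split()
for cam in("scene","top"):
    p=snapshot(cam); b=[]
    for n in names:
        try:
            r=find_in(n,p)
            if r: b.append((n,r[0]["box"])); print(cam,n,[round(x) for x in r[0]["box"]],round(r[0]["confidence"],2))
        except Exception as e: print(n,e)
    save(p,cam+"0.png",b); np.savez("/tmp/"+cam+".npz",w=cloud(p),px=p["pixels"])
print(readout.observe()["time_s"])
E
```

```text
pics
0.0187 {'time_s': 0.0, 'joint_positions': array([ 1.15771057e+00,  2.63518289e-01, -4.89390194e-02,  1.25942401e+00,
        2.77379734e-05,  1.41549652e+00]), 'qvel': array([-1.07900066e-03,  4.38282701e-05, -8.59134636e-04, -1.26454500e-03,
        1.68784373e-04,  2.68468148e-04]), 'joint_torque': array([-3.40337820e-04, -6.37607217e+01,  3.84584463e+01,  1.31856566e-02,
       -1.39083277e-04, -2.38817358e-05]), 'eef_pos': array([0.13372495, 0.50738861, 0.23082675]), 'orientation': array([ 1.28536368e-01,  9.91704647e-01, -5.16845278e-04, -1.65418688e-04]), 'wrist_force': array([-0.28907649,  0.05188225, -0.06571937]), 'ft_torque': array([-0.00936066,  0.02683989, -0.00566706]), 'finger_gap': 0.08588764108063031}
scene tote [243, 196, 115, 97] 0.86
scene lid [245, 194, 109, 97] 0.7
scene lid_bar [242, 194, 117, 99] 0.94
scene scanner_arm [264, 159, 76, 48] 0.61
scene scan_peg [264, 158, 75, 47] 0.74
scene scan_head [264, 160, 74, 47] 0.7
scene carton [197, 270, 53, 54] 0.72
scene tape_roll [264, 162, 73, 45] 0.64
scene jar [274, 199, 16, 11] 0.43
scene punnet [378, 198, 45, 47] 0.68
scene notepad [242, 194, 114, 103] 0.7
scene white_box [170, 242, 43, 40] 0.59
top tote [307, 128, 88, 100] 0.62
top lid [307, 124, 90, 107] 0.67
top lid_bar [307, 127, 89, 100] 0.97
top scanner_arm [282, 190, 91, 32] 0.6
top scan_head [284, 190, 87, 36] 0.8
top carton [387, 214, 35, 34] 0.67
top tape_roll [387, 216, 32, 29] 0.93
top jar [336, 237, 16, 22] 0.65
top punnet [218, 152, 37, 45] 0.71
top notepad [195, 235, 27, 37] 0.79
top white_box [422, 198, 36, 26] 0.87
1.3
```

View pics/scene0.png

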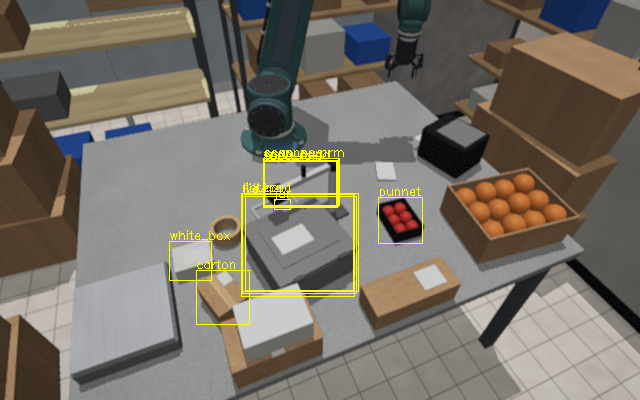

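View pics/top0.png

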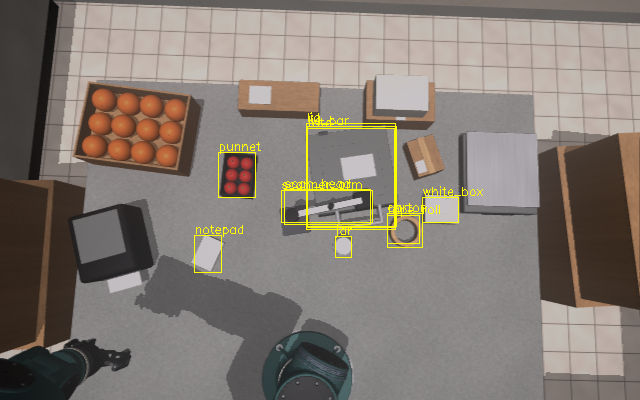

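The top view shows the lid at about (350,165), its bar at about (360,217), the arm from the post at (297,215) to its right end near (365,203), and the jar at (343,246) in front. I'll measure next.

Run:
```python
from h import *
d=np.load("/tmp/top.npz"); w=d["w"]; px=d["px"]
im=cv2.cvtColor(px,cv2.COLOR_RGB2BGR)[110:260,270:430]
cv2.imwrite("pics/topz.png",cv2.resize(im,None,fx=4.8,fy=4,interpolation=cv2.INTER_CUBIC) if 0 else cv2.resize(im,(640,600),interpolation=cv2.INTER_CUBIC))
u=np.arange(640)[None,:].repeat(400,0); v=np.arange(400)[:,None].repeat(640,1)
reg=(u>265)&(u<430)&(v>110)&(v<265)
for lo,hi in((.10,.112),(.112,.13),(.17,.195),(.195,.207),(.207,.215),(.215,.23),(.23,.28)):
    m=reg&(w[...,2]>lo)&(w[...,2]<=hi); 
    q=w[m]
    if len(q): print(lo,hi,len(q),q.min(0).round(3),q.max(0).round(3),np.median(q,0).round(3))
m=reg&(w[...,2]>.217)&(w[...,2]<.23); q=w[m]
c,s,e,*_=[*cv2.minAreaRect((q[:,:2]*1000).astype(np.float32)),]; print("arm",c,s,e)
for lo,hi in((.23,.3),(.195,.217),):
  m=reg&(w[...,2]>lo)&(w[...,2]<hi); print(lo,np.c_[u[m],v[m],(w[m]*1000).round()].astype(int)[:60])
m=reg&(w[...,2]>.115)&(w[...,2]<.13); q=w[m]; print("lid",cv2.minAreaRect((q[:,:2]*1000).astype(np.float32)))
```

```text
0.1 0.112 219 [ 0.482 -0.362  0.1  ] [0.837 0.047 0.112] [ 0.817 -0.241  0.103]
0.112 0.13 6234 [ 0.461 -0.337  0.112] [0.824 0.052 0.13 ] [ 0.651 -0.117  0.123]
0.17 0.195 5 [ 0.517 -0.164  0.185] [ 0.552 -0.114  0.195] [ 0.525 -0.121  0.19 ]
0.195 0.207 19 [ 0.473 -0.16   0.195] [0.555 0.05  0.207] [ 0.513 -0.12   0.203]
0.207 0.215 27 [ 0.472 -0.163  0.208] [0.568 0.058 0.215] [ 0.514 -0.105  0.213]
0.215 0.23 817 [ 0.472 -0.169  0.215] [0.568 0.075 0.229] [ 0.519 -0.074  0.222]
0.23 0.28 36 [ 0.479 -0.136  0.23 ] [0.532 0.063 0.263] [ 0.516 -0.05   0.259]
arm (514.6211547851562, -45.67792510986328) (48.60724639892578, 248.04739379882812) 14.466394424438477
0.23 [[ 361  202  532 -136  230]
 [ 329  203  523  -47  262]
 [ 330  203  523  -50  261]
 [ 331  203  523  -52  261]
 [ 332  203  524  -55  259]
 [ 328  204  520  -44  263]
 [ 329  204  520  -47  262]
 [ 330  204  520  -50  263]
 [ 331  204  521  -52  262]
 [ 332  204  521  -55  259]
 [ 328  205  518  -44  261]
 [ 329  205  518  -47  263]
 [ 330  205  518  -50  262]
 [ 331  205  518  -52  259]
 [ 332  205  518  -55  260]
 [ 333
[... 1675 characters left out ...]
 217]
 [ 370  206  523 -163  217]
 [ 344  207  518  -91  215]
 [ 355  207  520 -122  206]
 [ 366  207  520 -152  215]
 [ 368  207  520 -158  216]
 [ 369  207  520 -160  216]
 [ 370  207  520 -163  214]
 [ 371  207  520 -166  216]
 [ 339  208  515  -77  215]
 [ 340  208  516  -80  203]
 [ 355  208  517 -122  204]
 [ 362  208  517 -141  215]
 [ 363  208  517 -144  216]
 [ 365  208  517 -149  216]
 [ 367  208  518 -156  210]
 [ 368  208  519 -160  200]
 [ 309  209  509    7  217]
 [ 335  209  512  -66  208]
 [ 355  209  515 -123  195]
 [ 356  209  514 -124  214]
 [ 360  209  514 -135  215]]
lid ((649.8667602539062, -178.28733825683594), (341.9151611328125, 372.930908203125), 10.339975357055664)
```

Run:
```python
from h import *
d=np.load("/tmp/scene.npz"); w=d["w"]; px=d["px"]
im=cv2.cvtColor(px,cv2.COLOR_RGB2BGR)[145:305,190:390]
cv2.imwrite("pics/scenez.png",cv2.resize(im,(750,600),interpolation=cv2.INTER_CUBIC))
```

```text
(no output)
```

View pics/topz.png

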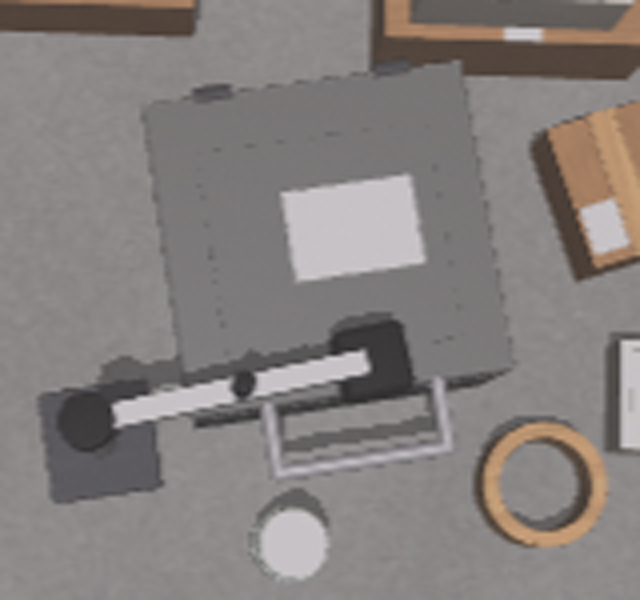

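View pics/scenez.png

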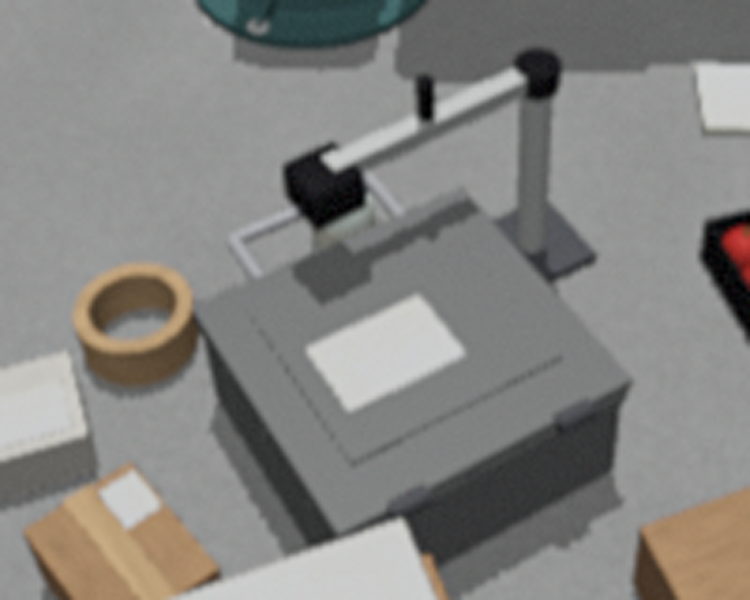

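Run:
```python
from h import *
for cam in ("top","scene"):
    w=np.load(f"/tmp/{cam}.npz")["w"]; 
    m=((w[...,2]>.116)&(w[...,2]<.128)&(w[...,0]>.45)&(w[...,0]<.9)&(w[...,1]>-.35)&(w[...,1]<.1)).astype(np.uint8)
    m=cv2.morphologyEx(m,cv2.MORPH_OPEN,np.ones((5,5)))
    n,l,st,_=cv2.connectedComponentsWithStats(m); k=1+st[1:,4].argmax(); q=w[l==k]
    print(cam,st[k],cv2.minAreaRect((q[:,:2]*1000).astype(np.float32)), np.median(q[:,2]))
    print(cv2.boxPoints(cv2.minAreaRect((q[:,:2]*1000).astype(np.float32))).round())
    # bar: strip
    # post cap
    for nm,c,r,lo,hi in (("post",(.49,.055),.035,.21,.25),("peg",(.517,-.05),.02,.24,.28)):
        mm=(w[...,2]>lo)&(w[...,2]<hi)&(np.hypot(w[...,0]-c[0],w[...,1]-c[1])<r); q=w[mm]
        print(nm,len(q),cv2.minEnclosingCircle((q[:,:2]*1000).astype(np.float32)),q.mean(0).round(4))
    mm=(w[...,2]>.1)&(w[...,2]<.13)&(w[...,0]>.42)&(w[...,0]<.53)&(w[...,1]>-.25)&(w[...,1]<-.03)&(l!=k); q=w[mm]
    # front line points
    for y in np.arange(-.22,-.03,.02):
        s=q[abs(q[:,1]-y)<.01]; 
        if len(s): print("bar y",y.round(2),len(s),s[:,0].min().round(3),np.sort(s[:,0])[:12].round(3))
    for nm,c in(("jar",(.43,-.09)),("tape",(.46,-.26)),):
        mm=(w[...,2]>.03)&(w[...,2]<.1)&(np.hypot(w[...,0]-c[0],w[...,1]-c[1])<.1); q=w[mm]
        print(nm,len(q),q.min(0).round(3) if len(q) else 0,q.max(0).round(3) if len(q) else 0)
```

```text
top [ 307  126   91   80 3175] ((648.7830810546875, -115.73159790039062), (253.04554748535156, 249.56381225585938), 10.299046516418457) 0.12264721805003265
[[ 502.  -16.]
 [ 547. -261.]
 [ 796. -216.]
 [ 751.   30.]]
post 206 ((493.722900390625, 48.82648468017578), 27.382164001464844) [0.4922 0.0515 0.2246]
peg 29 ((517.4742431640625, -50.552188873291016), 7.603691577911377) [ 0.5169 -0.0505  0.2599]
bar y -0.22 16 0.483 [0.483 0.483 0.485 0.486 0.486 0.488 0.489 0.491 0.492 0.495 0.498 0.501]
bar y -0.2 65 0.479 [0.479 0.479 0.482 0.482 0.482 0.482 0.482 0.482 0.485 0.485 0.485 0.485]
bar y -0.18 28 0.475 [0.475 0.476 0.478 0.478 0.479 0.479 0.479 0.479 0.479 0.481 0.481 0.481]
bar y -0.16 25 0.472 [0.472 0.472 0.475 0.475 0.475 0.475 0.475 0.475 0.478 0.478 0.478 0.478]
bar y -0.14 28 0.468 [0.468 0.468 0.471 0.471 0.471 0.471 0.472 0.472 0.472 0.474 0.474 0.474]
bar y -0.12 48 0.465 [0.465 0.465 0.465 0.467 0.468 0.468 0.468 0.468 0.468 0.468 0.471 0.471]
bar y -0.1 50 0.461 [0.461 0.461 0.464 0.464 0.464 0.464 0.464 0.465 0.467 0.467 0.467 0.467]
bar y -0.08 95 0.461 [0.461 0.461
[... 691 characters left out ...]
257812, -52.58384323120117), 9.789353370666504) [ 0.5218 -0.0539  0.254 ]
bar y -0.22 31 0.485 [0.485 0.487 0.487 0.489 0.489 0.491 0.492 0.493 0.494 0.496 0.496 0.499]
bar y -0.2 37 0.482 [0.482 0.484 0.485 0.485 0.485 0.485 0.485 0.486 0.486 0.487 0.487 0.487]
bar y -0.18 25 0.478 [0.478 0.479 0.48  0.482 0.482 0.483 0.483 0.484 0.484 0.484 0.485 0.485]
bar y -0.16 19 0.475 [0.475 0.477 0.478 0.479 0.479 0.48  0.481 0.481 0.481 0.483 0.483 0.483]
bar y -0.1 4 0.466 [0.466 0.469 0.472 0.472]
bar y -0.08 41 0.463 [0.463 0.463 0.467 0.468 0.471 0.472 0.473 0.474 0.476 0.478 0.479 0.48 ]
jar 74 [ 0.415 -0.13   0.03 ] [ 0.446 -0.074  0.079]
tape 476 [ 0.415 -0.353  0.03 ] [ 0.56  -0.254  0.098]
```

Call:
jog_arm(moves=[{"z":-0.035},{"z":-0.035},{"x":-0.032,"y":-0.028},{"x":-0.032,"y":-0.028},{"x":-0.032,"y":-0.028},{"x":-0.032,"y":-0.028},{"x":-0.032,"y":-0.028},{"x":-0.032,"y":-0.028},{"x":-0.032,"y":-0.028},{"x":-0.032,"y":-0.028},{"x":-0.032,"y":-0.028},{"x":-0.032,"y":-0.028}])

```text
schema error: expected keys x, y, z, rx, ry, rz, claw
```

Call:
jog_arm(moves=[{"x":-0.032,"y":-0.028},{"x":-0.032,"y":-0.028},{"x":-0.032,"y":-0.027},{"x":-0.032,"y":-0.027},{"x":-0.032,"y":-0.027},{},{},{}])

```text
schema error: expected keys x, y, z, rx, ry, rz, claw
```

Call:
jog_arm(moves=[{"x":0,"y":0,"z":-0.035,"rx":0,"ry":0,"rz":0,"claw":100},{"x":0,"y":0,"z":-0.035,"rx":0,"ry":0,"rz":0,"claw":100},{"x":-0.032,"y":-0.028,"z":0,"rx":0,"ry":0,"rz":0,"claw":100},{"x":-0.032,"y":-0.028,"z":0,"rx":0,"ry":0,"rz":0,"claw":100},{"x":-0.032,"y":-0.028,"z":0,"rx":0,"ry":0,"rz":0,"claw":100},{"x":-0.032,"y":-0.028,"z":0,"rx":0,"ry":0,"rz":0,"claw":100},{"x":-0.032,"y":-0.028,"z":0,"rx":0,"ry":0,"rz":0,"claw":100},{"x":-0.032,"y":-0.028,"z":0,"rx":0,"ry":0,"rz":0,"claw":100},{"x":-0.032,"y":-0.028,"z":0,"rx":0,"ry":0,"rz":0,"claw":100},{"x":-0.032,"y":-0.028,"z":0,"rx":0,"ry":0,"rz":0,"claw":100},{"x":-0.032,"y":-0.028,"z":0,"rx":0,"ry":0,"rz":0,"claw":100},{"x":-0.032,"y":-0.028,"z":0,"rx":0,"ry":0,"rz":0,"claw":100}])

```text
time_s: 2.5
eef_pos: [0.3725, 0.1537, 0.3015]
orientation: [0.129, 0.992, 0.0, 0.0]
wrist_force: [0.9, 1.1, -1.0]
finger_gap: 0.0853
```

Call:
jog_arm(moves=[{"x":-0.032,"y":-0.027,"z":0,"rx":0,"ry":0,"rz":0,"claw":100},{"x":-0.032,"y":-0.027,"z":0,"rx":0,"ry":0,"rz":0,"claw":100},{"x":-0.032,"y":-0.027,"z":0,"rx":0,"ry":0,"rz":0,"claw":100},{"x":-0.032,"y":-0.027,"z":0,"rx":0,"ry":0,"rz":0,"claw":100},{"x":-0.032,"y":-0.027,"z":0,"rx":0,"ry":0,"rz":0,"claw":100},{"x":-0.032,"y":-0.026,"z":0,"rx":0,"ry":0,"rz":0,"claw":100},{"x":0,"y":0,"z":0,"rx":0,"ry":0,"rz":0,"claw":100},{"x":0,"y":0,"z":0,"rx":0,"ry":0,"rz":0,"claw":100}])

```text
time_s: 3.3
eef_pos: [0.5166, -0.0498, 0.3009]
orientation: [0.129, 0.992, 0.0, -0.0]
wrist_force: [0.2, 0.4, -0.3]
finger_gap: 0.0853
```

```bash
cat >> h.py <<'E'
def wristcloud(p,o):
    z=p["z_map"].astype(float); v,u=np.mgrid[:z.shape[0],:z.shape[1]]
    c=np.stack([(u-p["cx"])/p["fx"]*z,(v-p["cy"])/p["fy"]*z,z,np.ones_like(z)],-1)
    T=np.eye(4); T[:3,:3]=R.from_quat(o["orientation"]).as_matrix(); T[:3,3]=o["eef_pos"]
    w=(c@(T@p["T_tool_cam"]).T)[...,:3]; w[z<=0]=np.nan; return w
E
python3 - <<'E'
from h import *
o=readout.observe(); p=snapshot("wrist"); r=find_in("scan_peg",p); print(o["eef_pos"],r[:1],o["joint_positions"].round(3))
save(p,"w1.png",[("peg",r[0]["box"])] if r else [])
w=wristcloud(p,o)
m=(w[...,2]>.245)&(w[...,2]<.27)&(np.hypot(w[...,0]-.517,w[...,1]+.051)<.03)
q=w[m]; print(len(q),q.mean(0) if len(q) else 0,cv2.minEnclosingCircle((q[:,:2]*1000).astype(np.float32)) if len(q) else 0)
E
```

```text
[ 0.51659503 -0.04982178  0.30086288] [{'box': [183.1, 109.3, 311.2, 176.7], 'confidence': 0.88}] [-0.253  0.243  0.111  1.44   0.     0.006]
629 [ 0.51580884 -0.05025696  0.25922446] ((517.6373291015625, -50.777809143066406), 8.01056957244873)
```

View pics/w1.png

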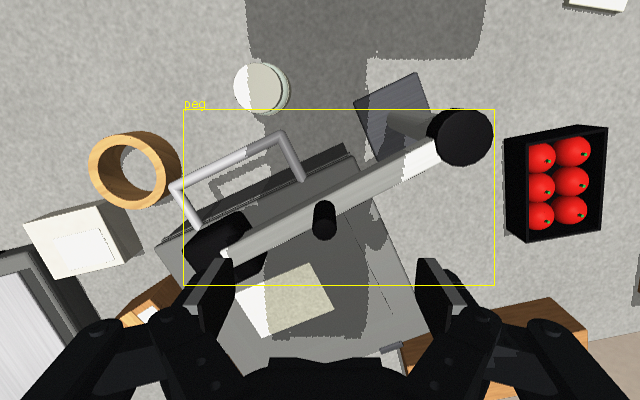

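Run:
```python
from h import *
o=readout.observe(); p=snapshot("wrist"); w=wristcloud(p,o); px=p["pixels"].astype(int)
m=(w[...,2]>.217)&(w[...,2]<.229)&(px.min(-1)>110)&(abs(w[...,0]-.51)<.08)&(abs(w[...,1]+.04)<.15)
q=w[m]; print(len(q),q.mean(0)); rc=cv2.minAreaRect((q[:,:2]*1000).astype(np.float32)); print(rc)
c=q[:,:2].mean(0); d=np.linalg.svd(q[:,:2]-c,full_matrices=0)[2][0]; d*=np.sign(d[1]); print("dir",d,np.degrees(np.arctan2(d[1],d[0])))
pg=np.array([.5176,-.0508]); print("line off peg",np.cross(d,pg-c)); print("pivot",pg+.11*d)
m=(w[...,2]>.225)&(w[...,2]<.24)&(px.max(-1)<70)&(np.hypot(w[...,0]-.493,w[...,1]-.054)<.04); q=w[m]; print(len(q),cv2.minEnclosingCircle((q[:,:2]*1000).astype(np.float32)),q[:,2].mean())
```

```text
4798 [ 0.51518756 -0.04232111  0.2240863 ]
((514.5874633789062, -35.33568572998047), (27.201702117919922, 210.30406188964844), 10.520516395568848)
dir [-0.23664682  0.97159574] 103.68871691480314
line off peg -0.0003374181209328947
pivot [0.49156885 0.05607553]
2536 ((491.4544982910156, 55.72834014892578), 19.821632385253906) 0.2271340907167932<stdin>:6: DeprecationWarning: Arrays of 2-dimensional vectors are deprecated. Use arrays of 3-dimensional vectors instead. (deprecated in NumPy 2.0)
```

Call:
jog_arm(moves=[{"x":0,"y":0,"z":0.023,"rx":0,"ry":0,"rz":0,"claw":100},{"x":0,"y":0,"z":0.023,"rx":0,"ry":0,"rz":0,"claw":100},{"x":-0.001,"y":-0.001,"z":0.022,"rx":0,"ry":0,"rz":0,"claw":100},{"x":0,"y":0,"z":0,"rx":0,"ry":0,"rz":0,"claw":15},{"x":0,"y":0,"z":0,"rx":0,"ry":0,"rz":0,"claw":0},{"x":0,"y":0,"z":0,"rx":0,"ry":0,"rz":0,"claw":0},{"x":0,"y":0,"z":0,"rx":0,"ry":0,"rz":0,"claw":0},{"x":0,"y":0,"z":0,"rx":0,"ry":0,"rz":0,"claw":0},{"x":0,"y":0,"z":0,"rx":0,"ry":0,"rz":0,"claw":0},{"x":0,"y":0,"z":0,"rx":0,"ry":0,"rz":0,"claw":0}], newtons=30)

```text
time_s: 4.45
eef_pos: [0.5175, -0.0504, 0.2341]
orientation: [0.128, 0.992, 0.0, 0.001]
wrist_force: [-1.4, 2.6, 6.5]
finger_gap: 0.0152
```

Call:
jog_arm(moves=[{"x":-0.0066,"y":0.0039,"z":0,"rx":0,"ry":0,"rz":-4,"claw":0},{"x":-0.0066,"y":0.0039,"z":0,"rx":0,"ry":0,"rz":-4,"claw":0},{"x":-0.0066,"y":0.0039,"z":0,"rx":0,"ry":0,"rz":-4,"claw":0},{"x":-0.0066,"y":0.0039,"z":0,"rx":0,"ry":0,"rz":-4,"claw":0},{"x":-0.0066,"y":0.0039,"z":0,"rx":0,"ry":0,"rz":-4,"claw":0},{"x":-0.0066,"y":0.0039,"z":0,"rx":0,"ry":0,"rz":-4,"claw":0}])

```text
time_s: 5.05
eef_pos: [0.5586, -0.0304, 0.2341]
orientation: [-0.082, 0.997, 0.0, 0.0]
wrist_force: [-3.8, 2.7, 7.5]
finger_gap: 0.0151
```

Run:
```python
from h import *
o=readout.observe(); d=o["eef_pos"][:2]-[.4915,.056]; M=R.from_quat(o["orientation"]).as_matrix()
print(np.linalg.norm(d),np.degrees(np.arctan2(d[1],d[0])),np.degrees(np.arctan2(M[1,0],M[0,0])),o["wrist_force"],o["finger_gap"])
```

```text
0.10934597481590122 -52.17509573849517 -170.61176818093068 [-3.80118111  2.71600447  7.52609285] 0.015115105321012592
```

Call:
jog_arm(moves=[{"x":-0.0066,"y":0.0039,"z":0,"rx":0,"ry":0,"rz":-4,"claw":0},{"x":-0.0066,"y":0.0039,"z":0,"rx":0,"ry":0,"rz":-4,"claw":0},{"x":-0.0066,"y":0.0039,"z":0,"rx":0,"ry":0,"rz":-4,"claw":0},{"x":-0.0066,"y":0.0039,"z":0,"rx":0,"ry":0,"rz":-4,"claw":0},{"x":-0.0066,"y":0.0039,"z":0,"rx":0,"ry":0,"rz":-4,"claw":0},{"x":-0.0066,"y":0.0039,"z":0,"rx":0,"ry":0,"rz":-4,"claw":0},{"x":-0.0066,"y":0.0039,"z":0,"rx":0,"ry":0,"rz":-4,"claw":0},{"x":-0.0066,"y":0.0039,"z":0,"rx":0,"ry":0,"rz":-4,"claw":0},{"x":-0.0066,"y":0.0039,"z":0,"rx":0,"ry":0,"rz":-4,"claw":0},{"x":-0.0066,"y":0.0039,"z":0,"rx":0,"ry":0,"rz":-4,"claw":0}])

```text
time_s: 6.05
eef_pos: [0.5984, 0.0331, 0.2341]
orientation: [-0.418, 0.909, -0.0, 0.0]
wrist_force: [-4.9, -0.1, 8.1]
finger_gap: 0.0148
```

Call:
jog_arm(moves=[{"x":-0.0066,"y":0.0039,"z":0,"rx":0,"ry":0,"rz":-4,"claw":0},{"x":-0.0066,"y":0.0039,"z":0,"rx":0,"ry":0,"rz":-4,"claw":0},{"x":-0.0066,"y":0.0039,"z":0,"rx":0,"ry":0,"rz":-4,"claw":0},{"x":-0.0066,"y":0.0039,"z":0,"rx":0,"ry":0,"rz":-4,"claw":0},{"x":-0.0066,"y":0.0039,"z":0,"rx":0,"ry":0,"rz":-4,"claw":0},{"x":-0.0066,"y":0.0039,"z":0,"rx":0,"ry":0,"rz":-4,"claw":0},{"x":-0.0066,"y":0.0039,"z":0,"rx":0,"ry":0,"rz":-4,"claw":0},{"x":0,"y":0,"z":0,"rx":0,"ry":0,"rz":0,"claw":0},{"x":0,"y":0,"z":0,"rx":0,"ry":0,"rz":0,"claw":0},{"x":0,"y":0,"z":0,"rx":0,"ry":0,"rz":0,"claw":0}])

```text
time_s: 7.05
eef_pos: [0.5969, 0.0863, 0.2341]
orientation: [-0.624, 0.782, -0.0, 0.001]
wrist_force: [-1.7, 2.2, 7.4]
finger_gap: 0.0151
```

Run:
```python
from h import *
o=readout.observe(); d=o["eef_pos"][:2]-[.4915,.056]; M=R.from_quat(o["orientation"]).as_matrix()
print(o["eef_pos"],np.linalg.norm(d),np.degrees(np.arctan2(d[1],d[0])),np.degrees(np.arctan2(M[1,0],M[0,0])),o["wrist_force"],o["finger_gap"],o["joint_positions"])
```

```text
[0.59690451 0.08628832 0.23412818] 0.10966992814850703 16.032173636794223 -102.81996779413147 [-1.65854362  2.19273047  7.35650391] 0.01509141724637681 [ 8.21127160e-03  3.98592323e-01  1.64099000e-01  1.33503553e+00
  6.44915095e-04 -1.33883350e+00]
```

Call:
jog_arm(moves=[{"x":0,"y":0,"z":0,"rx":0,"ry":0,"rz":0,"claw":60},{"x":0,"y":0,"z":0,"rx":0,"ry":0,"rz":0,"claw":60},{"x":0,"y":0,"z":0,"rx":0,"ry":0,"rz":0,"claw":60},{"x":0,"y":0,"z":0,"rx":0,"ry":0,"rz":0,"claw":60},{"x":0,"y":0,"z":-0.033,"rx":0,"ry":0,"rz":0,"claw":60},{"x":0,"y":0,"z":-0.033,"rx":0,"ry":0,"rz":0,"claw":60},{"x":0,"y":0,"z":0,"rx":0,"ry":0,"rz":-7.7,"claw":60},{"x":0,"y":0,"z":0,"rx":0,"ry":0,"rz":-7.7,"claw":60},{"x":0,"y":0,"z":0,"rx":0,"ry":0,"rz":-7.7,"claw":60}])

```text
time_s: 7.95
eef_pos: [0.5968, 0.086, 0.2994]
orientation: [0.77, -0.639, 0.0, -0.0]
wrist_force: [-0.7, -1.0, 0.2]
finger_gap: 0.0513
```

Call:
jog_arm(moves=[{"x":0.035,"y":0.0267,"z":0,"rx":0,"ry":0,"rz":0,"claw":60},{"x":0.035,"y":0.0267,"z":0,"rx":0,"ry":0,"rz":0,"claw":60},{"x":0.035,"y":0.0267,"z":0,"rx":0,"ry":0,"rz":0,"claw":60},{"x":0.035,"y":0.0267,"z":0,"rx":0,"ry":0,"rz":0,"claw":60},{"x":0.035,"y":0.0267,"z":0,"rx":0,"ry":0,"rz":0,"claw":60},{"x":0.034,"y":0.0267,"z":0,"rx":0,"ry":0,"rz":0,"claw":60},{"x":0,"y":0,"z":0,"rx":0,"ry":0,"rz":0,"claw":60},{"x":0,"y":0,"z":0,"rx":0,"ry":0,"rz":0,"claw":60}])

```text
time_s: 8.75
eef_pos: [0.4763, -0.1489, 0.2994]
orientation: [0.767, -0.641, 0.0, -0.0]
wrist_force: [-0.3, 0.3, 0.2]
finger_gap: 0.0511
```

Run:
```python
from h import *
p=snapshot("top"); save(p,"top2.png"); im=cv2.imread("pics/top2.png")[110:270,260:430]; cv2.imwrite("pics/top2z.png",cv2.resize(im,(600,565)))
o=readout.observe(); p=snapshot("wrist"); w=wristcloud(p,o); save(p,"w2.png")
print(o["eef_pos"],o["finger_gap"],o["joint_positions"].round(2))
m=(w[...,2]>.10)&(w[...,2]<.13)
xt=np.array([.984,.179]); yt=np.array([-.179,.984]); b=np.array([.477,-.148])
d=w[...,:2]-b; s=d@xt; t=d@yt
k=m&(abs(s)<.02)&(abs(t)<.055); q=w[k]; print(len(q),q.mean(0),s[k].min(),s[k].max())
c=q[:,:2].mean(0); dd=np.linalg.svd(q[:,:2]-c,full_matrices=0)[2][0]; print("bar dir",np.degrees(np.arctan2(dd[1],dd[0])))
k=m&(abs(s)<.02)&(abs(t)<.09); print("t range",np.percentile(t[k],[0.5,2,50,98,99.5]), "top z",np.percentile(w[k][:,2],95))
```

```text
[ 0.4766351  -0.14818695  0.29934463] 0.051207013781160104 [-0.46  0.21  0.06  1.42  0.   -2.22]
1164 [ 0.47718995 -0.15179103  0.12181118] -0.006559722326089024 0.0054448739891960795
bar dir -79.52483174397554
t range [-0.07019948 -0.0692769  -0.00962057  0.06791382  0.07041592] top z 0.1238236618534903
```

View pics/w2.png

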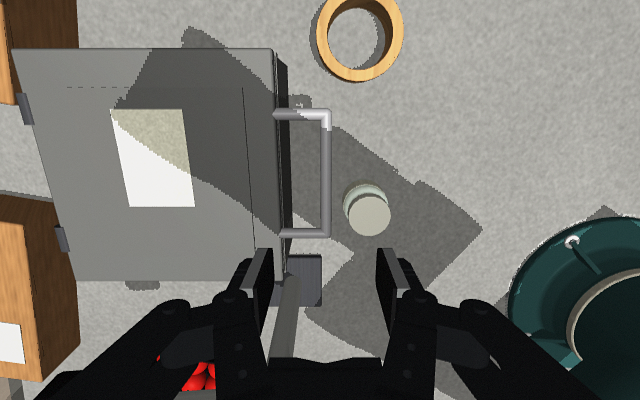

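View pics/top2z.png

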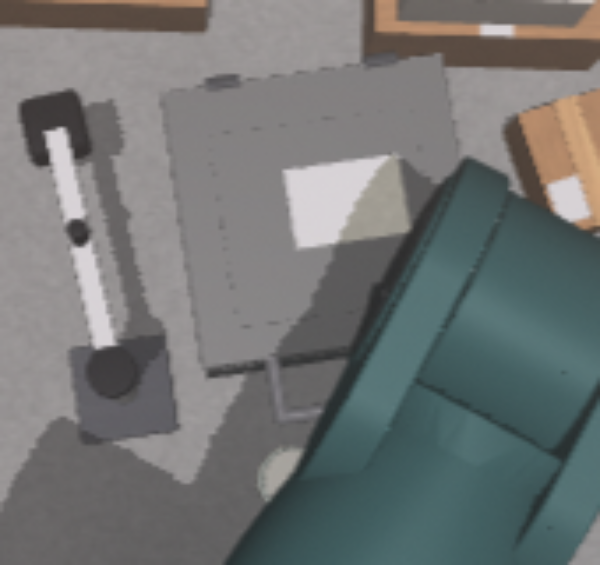

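Call:
jog_arm(moves=[{"x":0,"y":0,"z":0.04,"rx":0,"ry":0,"rz":0,"claw":55},{"x":0,"y":0,"z":0.04,"rx":0,"ry":0,"rz":0,"claw":55},{"x":0,"y":0,"z":0.04,"rx":0,"ry":0,"rz":0,"claw":55},{"x":0,"y":0,"z":0.04,"rx":0,"ry":0,"rz":0,"claw":55},{"x":0,"y":0,"z":0.021,"rx":0,"ry":0,"rz":0,"claw":55},{"x":0,"y":0,"z":0.021,"rx":0,"ry":0,"rz":0,"claw":55},{"x":0,"y":0,"z":0,"rx":0,"ry":0,"rz":0,"claw":0},{"x":0,"y":0,"z":0,"rx":0,"ry":0,"rz":0,"claw":0},{"x":0,"y":0,"z":0,"rx":0,"ry":0,"rz":0,"claw":0},{"x":0,"y":0,"z":0,"rx":0,"ry":0,"rz":0,"claw":0},{"x":0,"y":0,"z":0,"rx":0,"ry":0,"rz":0,"claw":0},{"x":0,"y":0,"z":0,"rx":0,"ry":0,"rz":0,"claw":0}], newtons=50)

```text
time_s: 10.05
eef_pos: [0.4756, -0.148, 0.0981]
orientation: [0.768, -0.641, -0.0, 0.001]
wrist_force: [-9.4, -0.7, 0.9]
finger_gap: 0.0104
```

Run:
```python
from h import *
o=readout.observe(); print(o["eef_pos"],o["wrist_force"],o["finger_gap"])
for i in range(1): save(snapshot("wrist"),"w3.png")
# arc, step 5deg: dx=along tote -> tool y = -tote x ; tool z=down
L=.295
for a in range(0,50,5):
    a0,a1=np.radians([a,a+5]); print(a,"y",round(-L*(np.cos(a0)-np.cos(a1)),4),"z",round(-L*(np.sin(a1)-np.sin(a0)),4))
```

```text
[ 0.47558696 -0.14802516  0.09812799] [-9.42503485 -0.6856131   0.88228422] 0.010431476475689525
0 y -0.0011 z -0.0257
5 y -0.0034 z -0.0255
10 y -0.0056 z -0.0251
15 y -0.0077 z -0.0245
20 y -0.0098 z -0.0238
25 y -0.0119 z -0.0228
30 y -0.0138 z -0.0217
35 y -0.0157 z -0.0204
40 y -0.0174 z -0.019
45 y -0.019 z -0.0174
```

View pics/w3.png

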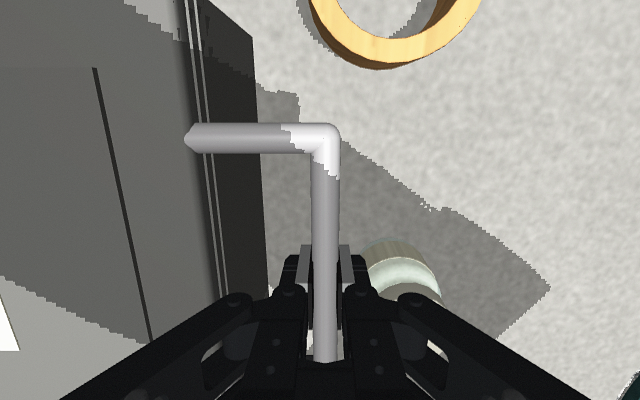

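Call:
jog_arm(moves=[{"x":0,"y":0.001,"z":-0.012,"rx":0,"ry":0,"rz":0,"claw":0},{"x":0,"y":-0.0008,"z":-0.0128,"rx":0,"ry":0,"rz":0,"claw":0},{"x":0,"y":-0.0014,"z":-0.0128,"rx":0,"ry":0,"rz":0,"claw":0},{"x":0,"y":-0.002,"z":-0.0127,"rx":0,"ry":0,"rz":0,"claw":0},{"x":0,"y":-0.0025,"z":-0.0126,"rx":0,"ry":0,"rz":0,"claw":0},{"x":0,"y":-0.0031,"z":-0.0125,"rx":0,"ry":0,"rz":0,"claw":0},{"x":0,"y":-0.0036,"z":-0.0123,"rx":0,"ry":0,"rz":0,"claw":0},{"x":0,"y":-0.0041,"z":-0.0122,"rx":0,"ry":0,"rz":0,"claw":0}])

```text
time_s: 10.9
eef_pos: [0.4923, -0.145, 0.1987]
orientation: [0.768, -0.64, -0.0, 0.0]
wrist_force: [-2.5, -0.8, -3.0]
finger_gap: 0.0101
```

Run:
```python
from h import *
o=readout.observe(); print(o["eef_pos"],o["wrist_force"],o["ft_torque"],o["finger_gap"])
```

```text
[ 0.49228247 -0.14498496  0.19874938] [-2.48886026 -0.77555878 -2.95295799] [-0.18668315  0.96411592 -0.07259129] 0.010110262004998587
```

Call:
jog_arm(moves=[{"x":0,"y":-0.0047,"z":-0.012,"rx":0,"ry":0,"rz":0,"claw":0},{"x":0,"y":-0.0052,"z":-0.0118,"rx":0,"ry":0,"rz":0,"claw":0},{"x":0,"y":-0.0057,"z":-0.0115,"rx":0,"ry":0,"rz":0,"claw":0},{"x":0,"y":-0.0062,"z":-0.0113,"rx":0,"ry":0,"rz":0,"claw":0},{"x":0,"y":-0.0067,"z":-0.011,"rx":0,"ry":0,"rz":0,"claw":0},{"x":0,"y":-0.0071,"z":-0.0107,"rx":0,"ry":0,"rz":0,"claw":0}])

```text
time_s: 11.5
eef_pos: [0.526, -0.1388, 0.2674]
orientation: [0.768, -0.641, -0.0, 0.002]
wrist_force: [-17.9, -2.8, 9.0]
finger_gap: 0.0102
```

Run:
```python
from h import *
o=readout.observe(); print(o["eef_pos"],o["wrist_force"],o["ft_torque"],o["finger_gap"])
```

```text
[ 0.52602765 -0.13884388  0.2673911 ] [-17.85618303  -2.77240246   8.98029035] [-0.70355852  3.59534557  0.00859462] 0.01016468923948393
```

Call:
jog_arm(moves=[{"x":0,"y":-0.0076,"z":-0.0104,"rx":0,"ry":0,"rz":0,"claw":0},{"x":0,"y":-0.0081,"z":-0.01,"rx":0,"ry":0,"rz":0,"claw":0},{"x":0,"y":-0.0085,"z":-0.0097,"rx":0,"ry":0,"rz":0,"claw":0},{"x":0,"y":-0.0089,"z":-0.0093,"rx":0,"ry":0,"rz":0,"claw":0},{"x":0,"y":-0.0093,"z":-0.0089,"rx":0,"ry":0,"rz":0,"claw":0},{"x":0,"y":-0.0097,"z":-0.0085,"rx":0,"ry":0,"rz":0,"claw":0},{"x":0,"y":0,"z":0,"rx":0,"ry":0,"rz":0,"claw":0},{"x":0,"y":0,"z":0,"rx":0,"ry":0,"rz":0,"claw":0},{"x":0,"y":0,"z":0,"rx":0,"ry":0,"rz":0,"claw":0},{"x":0,"y":0,"z":0,"rx":0,"ry":0,"rz":0,"claw":0},{"x":0,"y":0,"z":0,"rx":0,"ry":0,"rz":0,"claw":0}])

```text
time_s: 12.6
eef_pos: [0.5771, -0.1297, 0.3258]
orientation: [0.768, -0.641, 0.001, 0.001]
wrist_force: [-21.3, -2.6, 22.3]
finger_gap: 0.0102
```

Run:
```python
from h import *
o=readout.observe(); print(o["eef_pos"],o["wrist_force"],o["finger_gap"],abs(o["qvel"]).max())
M=R.from_quat(o["orientation"]).as_matrix(); g=o["eef_pos"]-M[:,2]*arm.grip_depth
print("grasp",g,"ang by z",np.degrees(np.arcsin((g[2]-.116)/.295)))
h=np.array([.7675,-.095]); dd=(h-g[:2])@np.array([.984,.179]); print("angle",np.degrees(np.arctan2(g[2]-.116,dd)),np.hypot(g[2]-.116,dd))
p=snapshot("scene"); save(p,"s4.png"); w=cloud(p)
im=cv2.imread("pics/s4.png")[100:320,170:450]; cv2.imwrite("pics/s4z.png",cv2.resize(im,(760,597)))
p=snapshot("top"); save(p,"t4.png")
im=cv2.imread("pics/t4.png")[100:290,190:470]; cv2.imwrite("pics/t4z.png",cv2.resize(im,(800,543)))
for cam,w in(("scene",w),("top",cloud(p))):
    d=w[...,:2]-[.649,-.117]; s=d@[.984,.179]; t=d@[-.179,.984]
    m=(abs(t)<.1)&(s>-.1)&(s<.12)&(w[...,2]>.14)&(w[...,2]<.36)
    if m.sum()>50:
        # ransac line s-z
        S=s[m];Z=w[m][:,2]; best=(0,)
        rng=np.random.default_rng(0)
        for _ in range(500):
            i,j=rng.integers(len(S),size=2)
            if abs(S[i]-S[j])<.03: continue
            k=(Z[i]-Z[j])/(S[i]-S[j]); r=abs(Z-Z[i]-k*(S-S[i]))/np.hypot(1,k); n=(r<.003).sum()
            if n>best[0]: best=(n,k)
        print(cam,m.sum(),best,np.degrees(np.arctan(best[1])))
```

```text
[ 0.57714474 -0.12965471  0.32580614] [-21.31129186  -2.62276222  22.31032149] 0.010243528772900832 0.0007131507916685095
grasp [ 0.57712944 -0.12959905  0.34450605] ang by z 50.76848844863862
angle 49.739307549989206 0.29943977174316394
scene 6361 (np.int64(5330), np.float64(-1.147433588710837)) -48.92751952536645
top 1260 (np.int64(1152), np.float64(-1.1480594990564144)) -48.942995156203445
```

View pics/s4z.png

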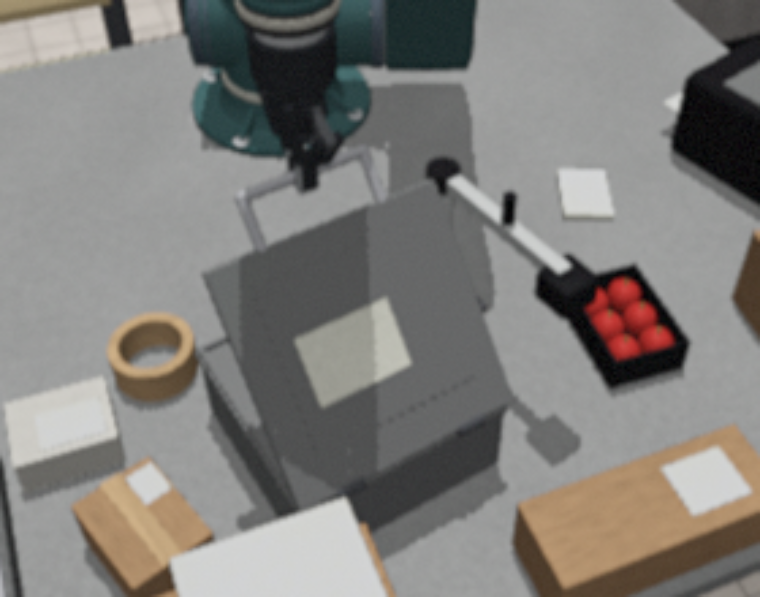

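View pics/t4z.png

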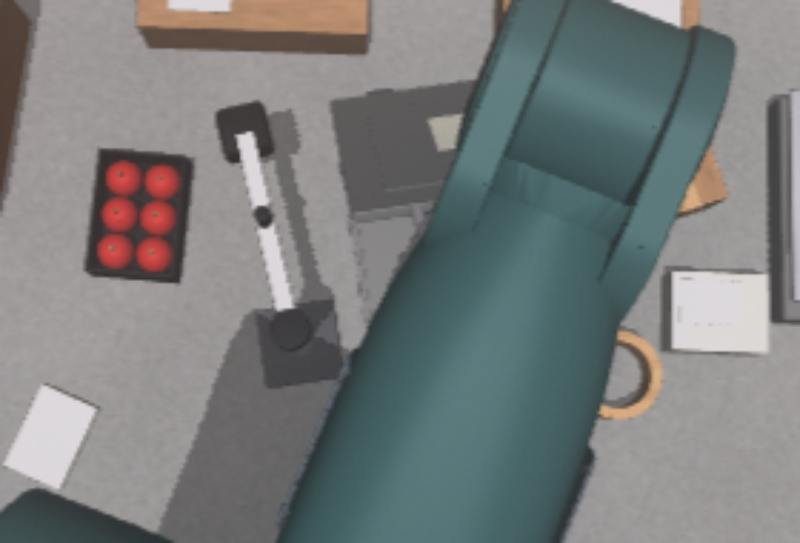

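The lid reads about 49° in both cameras. I'll ease off the radial push of about 30 N along the lid.

Call:
jog_arm(moves=[{"x":0,"y":0.001,"z":-0.001,"rx":0,"ry":0,"rz":0,"claw":0},{"x":0,"y":0.001,"z":-0.001,"rx":0,"ry":0,"rz":0,"claw":0},{"x":0,"y":0,"z":0,"rx":0,"ry":0,"rz":0,"claw":0},{"x":0,"y":0,"z":0,"rx":0,"ry":0,"rz":0,"claw":0},{"x":0,"y":0,"z":0,"rx":0,"ry":0,"rz":0,"claw":0},{"x":0,"y":0,"z":0,"rx":0,"ry":0,"rz":0,"claw":0}])

```text
time_s: 13.3
eef_pos: [0.5765, -0.1298, 0.3255]
orientation: [0.768, -0.641, 0.0, 0.0]
wrist_force: [-8.2, -0.4, 9.2]
finger_gap: 0.0101
```

Run:
```python
from h import *
o=readout.observe(); print(o["eef_pos"],o["wrist_force"],o["finger_gap"],abs(o["qvel"]).max())
p=snapshot("top"); w=cloud(p)
d=w[...,:2]-[.649,-.117]; s=d@[.984,.179]; t=d@[-.179,.984]
m=(abs(t)<.1)&(s>0)&(s<.11)&(w[...,2]>.14)&(w[...,2]<.30); k=np.polyfit(s[m],w[m][:,2],1); print("lid",m.sum(),np.degrees(np.arctan(-k[0])))
m=(w[...,2]>.19)&(w[...,2]<.24)&(t>.13)&(s>.0)&(s<.1)&(p["pixels"].max(-1)<80); print("head y med/min",np.median(t[m]),t[m].min(),m.sum())
save(snapshot("wrist"),"w5.png"); print(readout.observe()["wrist_force"])
```

```text
[ 0.57651126 -0.12978536  0.32545999] [-8.16857831 -0.40770901  9.17203733] 0.010092836031075438 0.0014564132087835134
lid 913 49.49279134552977
head y med/min 0.216313236101173 0.19018804755503216 229
[-8.41339546  0.56067359  9.56601529]
```

View pics/w5.png

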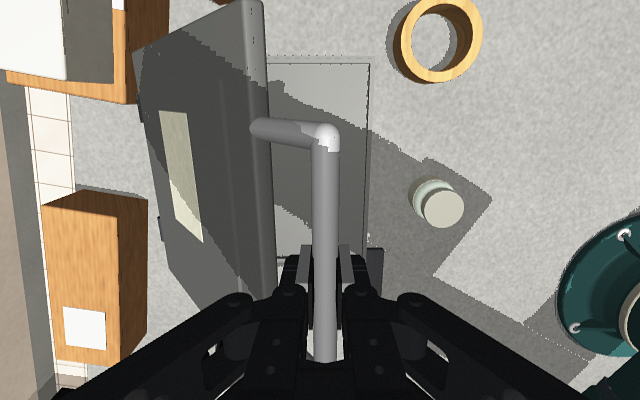

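The wrist view shows the bar (325,200) held between both pads, the lid open and the jar undisturbed. The lid measures about 49.5°, the head y is about 0.216 m and everything is at rest, so I'm handing in.

Run:
```python
from h import *
print(job.close_job(), readout.observe()["time_s"])
```

```text
the job is handed in; nothing more can be done
the job is handed in; nothing more can be done
```

The scanner arm is swung clear of the tote and let go. The lid is open and still held by its bar in the gripper at about 50°. I handed the job in at about 13.5 s; no verdict is reported.

- **Scanner arm:** I gripped it by its peg and swung it about 92° away from the robot. The scan head's y in the tote's frame measured about 0.216 m, against the 0.145 m required.
- **Lid:** The depth images gave 49 to 49.5°, and the gripper position gave 49.7 to 50.8°. All are inside the allowed 44.3 to 55.7°.
- **Grip:** The fingers stopped on the bar at a 10 mm reading with 50 N set. The arm was at rest. The 10 mm is less than the 12 mm bar, but the 16 mm peg also read about 1 mm short.
- **Force:** The wrist force reached about 31 N along the lid's plane near the end of the lift. I backed off about 3 mm and it dropped to about 12 N, so a small push remains.
- **Other things on the counter:** None looks shifted in the pictures. I did not measure their positions again, and the robot arm hid some of them from above.

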